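Put the ratchet back and close the locked-out tool drawer

TASK

The tool drawer is locked out at full extension. Lay the ratchet flat in its empty rubber-lined bay beside the sockets, then press the release lever on the slide, holding it down while you start the drawer in off its lock, and push the drawer fully home without slamming it. Leave the other tools on the table where they lie.

Things in the scene. Friction and masses are not known exactly. Their poses are not given: they have to be found in the camera images.
- cabinet: Grey steel single-drawer bench unit, 228 deep x 220 wide x 84 high (87 over the rubber mat on its top; a tape roll and a pen lie on the rear of the mat, up to 104 high), standing still on the table. Origin: on the table, under the centre of the drawer opening. Its x axis points into the unit (the way the drawer travels when it closes), z up; its front faces -x.
- drawer (a joint): How far the drawer has moved in, m: 0 = fully extended and locked out, 0.204 = fully home against its stop. Slide friction about 2.5 N. While the lock holds, the drawer can move in only about 1.5 mm however hard it is pushed.
- drawer_pull (a point): Middle of the front edge of the drawer's aluminium pull, 74 above the table (pull: full width, 16 high, top at 82; the drawer front below it reaches from 12 to 84). Moves with the drawer; axes as the cabinet's. It lies 228 mm in front of the cabinet's origin when extended, 24 mm when home. Push here towards +x to close the drawer.
- ratchet_bay (a point): Centre of the liner surface of the ratchet's bay in the drawer, 21 above the table; the bay is 195 long (x) x 85 wide (y). Moves with the drawer; axes as the cabinet's. Bay walls: a divider 22 higher than the liner on the -y side (sockets, tops 30 above the liner, stand beyond it), the drawer's side wall 31 higher on the +y side and at the rear, the drawer front 63 higher. When extended, the whole bay lies in front of the cabinet, its rear end 9 mm from the mouth.
- lever_pad (a point): Centre of the top of the release lever's ribbed black thumb pad, 70 above the table, on the outside of the drawer's -y side, 68 mm in front of the cabinet's mouth when locked out; axes as the cabinet's while the lever is up. Pad 40 long (x) x 18 wide (y); at its +x end stands a thumb stop 7 higher, beginning 18 mm from the centre. The drawer wall beside it is 18 lower than the pad. Moves in with the drawer, into the cabinet.
- release_lever (a joint): Lever angle, rad: 0 = up (hook engaged when the drawer is locked out), 0.26 = fully down (pad 12 mm lower). The hook clears the catch above about 0.18 (pad about 8 mm down, about 6 N); springs back up (2.6 N at the start). Once the drawer has moved in 8 mm or more with the lever held down, the hook rides on its rail, the lever stays at about 0.18 by itself and the drawer runs free without it.
- ratchet_mid (a point): Centre (half-way up, 8.5 above its underside) of the bright steel ratchet handle lying flat on the table, 176 long, 27 wide at its head, 20 wide and 17 high at the grip, 0.19 kg. Long axis = y, z up; the head with its square drive is at the -y end. The middle is a good place to grasp it across its width.
- ratchet_handle: The same ratchet; origin at the middle of its underside, axes as above.
- wrench_17: Bystander: large combination spanner, 211 x 34 x 10, at the left edge of the table; origin at the middle of its underside, long axis y.
- wrench_13: Bystander: combination spanner, 186 x 27 x 8, at the right in front of the cabinet; origin at the middle of its underside, long axis y.
- small_driver: Bystander: small screwdriver, 185 x 29 x 33, near the front edge, left; origin at the middle of its underside, long axis y.
- allen_key: Bystander: black hex key, 103 x 33 x 7, near the front edge, right; origin at the middle of its underside, long axis y.

How it is judged:
By the outcome, as a careful person would: the job done as asked, in the order asked, and still so for the second after the job is handed in, with the robot touching nothing.
It also fails if it takes over 62 s, if anything falls off the work surface, if the arm or the gripper's body presses on something with over 40 N, if the wrist force passes 120 N, or if a joint passes its speed limit or range.

ROBOT

A 7-joint arm with a two-finger parallel gripper is mounted at the origin on a cart in front of the work surface, level with it; the furniture and walls round the work are solid. World frame = base frame: x ahead of the robot, y to its left, z up, the work surface at z = 0. Lengths are in m, angles in degrees, forces in N, time in s.
With the tool pointing down it reaches from about 0.35 to 0.9 m from the base axis. Payload 19.9 kg.
Tool frame: the origin (TCP) lies midway between the tips of the shut fingers; the grasp point (between the pads) lies 19 mm behind it; z points along the fingers, y is the line along which they close (so a half turn about z gives the same grasp; the last joint's range is limited). The gripper opens to 94 mm and grips with 3 to 60 N. Pads are 16 mm wide; open, the fingers measure 119 mm over their backs; the gripper's body (75 mm by 177 mm) begins 78 mm behind the grasp point.
Start: joints at [72.164, 23.915, -0.59, 92.452, 0.269, 63.638, -3.037], TCP at [0.167, -0.602, 0.205] pointing down, gripper open.
Joint ranges: [-161.28, 161.28], [-22.2, 115.67], [-73.04, 71.86], [3.21, 147.25], [-68.34, 248.33], [10.77, 114.83], [-161.83, 161.83]. Speed limits (degrees/s): [108.29, 108.29, 136.94, 136.94, 172.46, 172.46, 172.46].

INTERFACE

Orientations are given as a 3x3 rotation matrix whose columns are the frame's x, y, z axes.
In Python, from bench import robot gives the robot as it stands.
- The arm moves only by the tool send_rows, never from a script. Its argument "moves" is a list of rows, each an object of numbers: "x", "y", "z": the shift along the tool's x, y, z in units of 0.15 m (1.0 is 0.15 m); "wx", "wy", "wz": the turn, a rotation vector about the tool's x, y, z in units of 2 pi rad (1.0 is 2 pi rad). A call has 1 to 12 rows; each row is the pose to reach, as a shift and turn from the pose commanded when the call began, along the tool's axes at that moment, turning the shorter way round; what a row does not reach only later rows make up. A row lasts 1/12 s, in which the tool goes at most 41.7 mm and 7.16 degrees, less where a joint would pass 70% of its speed; a pose out of reach is approached as far as the arm can. A call with a number of a shift or a turn outside -1 to 1 is refused whole. A call with a gripper value outside its range is refused whole. "gripper" is the opening, from 0 (shut) to 1 (fully open), set as the call begins (left out, the last holds). The fingers move at their own pace and stop on an object; "newtons" is the grip in N (left out, the last holds). Time passes only in rows, so rows that repeat a pose let the fingers close. It gives the time, the measured TCP pose, the force, the opening and the grip force at its end, in the units of the state.
- robot.state(): the state, without advancing time (a new reading comes with each control period).
- robot.get_image(name): name is "scene" or "top" or "wrist"; returns a dict with "image" (384x512x3 uint8, red, green, blue), "fx", "fy", "cx", "cy" (pixels), "rvec" (rotation vector, rad) and "tvec" (3), from world to camera coordinates, as OpenCV has them. Camera axes: x right, y down, z forward; pixel columns grow to the right and rows downward; lengths in m; the calibration is good to about 2 mm. The wrist camera is an equidistant fisheye: a pixel r from the principal point sees the ray r / f radians off the axis. A picture is of the moment at which its call begins. There is no depth.
- robot.sign_off(): hands the job in; it is judged then, once.
Trained networks look in a picture, given as the dict that the camera call returned (one of the last four; its "shot" number tells which), for a name from the list of things; names that differ only in an ending like _2 or _b are one class to them, and where a whole thing is asked for, a point or a joint stands for the part that bears it (a point fixed in the world has none). Each returns a list of dicts, best first, with "confidence" (0 to 1); they miss things now and then, are a little off and sometimes report something else, mostly with a low value. They report only what shows in the picture. A call takes as long as a camera call.
- robot.recognise(picture, label): "centre" ([row, column] in pixels, amid what is visible of it).
- robot.masks_of(picture, label): "region" (384x512 bool, what is visible of it) and "centre" ([row, column] in pixels, amid what is visible of it).
The state is a dict: "time_s": time; "joint_pos": joint angles; "joint_vel": joint speeds; "joint_efforts": joint torques, N m; "tcp_pos": TCP position; "ee_rot": TCP orientation; "ft_force": force on the tool from outside, world axes, zero at the start; "moment": the same for the moment, N m; "finger_gap": opening from 0.0 (shut) to 1.0 (fully open); "grasp_force": force on a finger pad.
Only numpy, scipy, OpenCV 4.12 (cv2) and the standard library are available. Lean on these libraries where they do the work, as an engineer would, in place of code of your own. Each camera call takes 0.05 s, during which the arm holds its last target. There are 200 camera calls.

## Working session

There is one attempt and no reset: what is moved stays moved. The work goes in short steps, Python scripts to look and compute and a tool call to move; the robot and the scene stay as the last step left them, time stands still between calls to the robot, and variables do not carry over. Pictures are saved under pics/ and viewed, at most 10 in all, crops included, and the job is handed in when it is done.

Besides the shell and the picture viewer there is one more tool, called in YAML: its name, and indented under it one key for each argument. send_rows: Moves the arm, as the interface text tells. Shifts and turns lie within -1 to 1; 1 stands for 0.15 m of shift or 2 pi rad of turn. Its arguments: {"type":"object","properties":{"moves":{"type":"array"},"gripper":{"type":"number"},"newtons":{"type":"number"}},"required":["moves"]}

```bash
mkdir -p pics; cat > h.py <<'E'
import numpy as np,cv2
from bench import robot
def ray(p,rc):
    R=cv2.Rodrigues(np.array(p['rvec'],float))[0];t=np.array(p['tvec'],float).ravel()
    d=np.array([(rc[1]-p['cx'])/p['fx'],(rc[0]-p['cy'])/p['fy'],1.])
    return -R.T@t,R.T@d
def rayf(p,rc):
    R=cv2.Rodrigues(np.array(p['rvec'],float))[0];t=np.array(p['tvec'],float).ravel()
    a=np.array([(rc[1]-p['cx'])/p['fx'],(rc[0]-p['cy'])/p['fy']]);th=np.linalg.norm(a)
    d=np.r_[a/th*np.sin(th),np.cos(th)] if th>1e-9 else np.array([0,0,1.])
    return -R.T@t,R.T@d
def atz(p,rc,z,f=ray):
    o,d=f(p,rc);return o+d*(z-o[2])/d[2]
def proj(p,X):
    q=cv2.projectPoints(np.array([X],float),np.array(p['rvec'],float),np.array(p['tvec'],float),np.array([[p['fx'],0,p['cx']],[0,p['fy'],p['cy']],[0,0,1]]),None)[0].ravel();return q[::-1]
E
python3 - <<'E'
from h import *
np.set_printoptions(precision=4,suppress=True)
for n in ("top","scene"):
    p=robot.get_image(n); cv2.imwrite(f'pics/{n}0.png',p['image'][:,:,::-1])
    print(n,p['fx'],ray(p,(p['cy'],p['cx'])))
    for l,z in (("ratchet_mid",.0085),("ratchet_handle",.0085),("lever_pad",.07),("drawer_pull",.074),("ratchet_bay",.021),("cabinet",.087)):
        for m in (robot.masks_of(p,l) if l!="ratchet_mid" else robot.recognise(p,l))[:2]:
            s=''
            if 'region' in m:
                pts=np.argwhere(m['region'])[:,::-1].astype(np.float32)
                r=cv2.boxPoints(cv2.minAreaRect(pts)); s=[atz(p,q[::-1],z)[:2].round(4).tolist() for q in r]
            print(l,round(m['confidence'],2),m['centre'],atz(p,m['centre'],z),s)
s=robot.state();print(s)
E
```

```text
top 459.37986031874556 (array([0.3485, 0.0187, 1.2282]), array([ 0.0888, -0.0149, -0.9959]))
ratchet_mid 0.96 [158.2, 157.1] [0.5231 0.2582 0.0085] 
ratchet_mid 0.63 [233.3, 362.3] [ 0.3258 -0.2884  0.0085] 
ratchet_handle 0.67 [154.9, 160.2] [0.532  0.2501 0.0085] [[0.4735, 0.2966], [0.632, 0.2223], [0.6201, 0.1984], [0.4619, 0.273]]
lever_pad 0.71 [186.7, 297.1] [ 0.4437 -0.1091  0.07  ] [[0.4433, -0.0835], [0.4743, -0.1509], [0.4595, -0.1575], [0.4286, -0.0902]]
drawer_pull 0.94 [160.9, 260.5] [ 0.5085 -0.0161  0.074 ] [[0.558, 0.1337], [0.6596, -0.0626], [0.4612, -0.1602], [0.3629, 0.0344]]
ratchet_bay 0.59 [162.6, 261.3] [ 0.5113 -0.0198  0.021 ] [[0.5691, 0.1394], [0.6741, -0.0702], [0.462, -0.1711], [0.3606, 0.0366]]
ratchet_bay 0.53 [154.7, 156.5] [0.5306 0.2575 0.021 ] [[0.4717, 0.2927], [0.6285, 0.2191], [0.6168, 0.1955], [0.4602, 0.2693]]
cabinet 0.92 [142.1, 307.3] [ 0.5552 -0.1335  0.087 ] [[0.5581, 0.1306], [0.7605, -0.2837], [0.5567, -0.3745], [0.3612, 0.0359]]
scene 368.3700790652549 (array([-0.0574,  0.6319,  0.4431]), array([ 0.5981, -0.6987, -0.3926]))
ratchet_mid 
[... 591 characters left out ...]
39.7] [0.2902 0.2722 0.087 ] [[0.3121, 0.3004], [0.3126, 0.183], [0.2743, 0.2067], [0.2783, 0.3152]]
{'time_s': 0.7, 'joint_pos': array([72.1644, 23.914 , -0.5909, 92.4528,  0.2681, 63.6387, -3.0382]), 'joint_vel': array([ 0.0188,  0.2367,  0.0165, -0.0284, -0.0044,  0.0315, -0.016 ]), 'joint_efforts': array([  0.0008, -85.0841,   0.6383, -42.6233,  -0.0488,   0.0136,
         0.0003]), 'tcp_pos': array([ 0.1666, -0.6024,  0.2054]), 'ee_rot': array([[ 0.9638,  0.2665, -0.    ],
       [ 0.2665, -0.9638,  0.0001],
       [-0.    , -0.0001, -1.    ]]), 'ft_force': array([0.3521, 0.0513, 0.2442]), 'moment': array([-0.0351,  0.0196, -0.0239]), 'grasp_force': 0.0, 'finger_gap': 1.000326788632362}
```

```bash
python3 -c "
import cv2
a=cv2.imread('pics/top0.png');cv2.imwrite('pics/top0c.png',cv2.resize(a[60:260,110:410],None,fx=2.6,fy=2.6,interpolation=2))"
```

```text
(no output)
```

View pics/top0c.png

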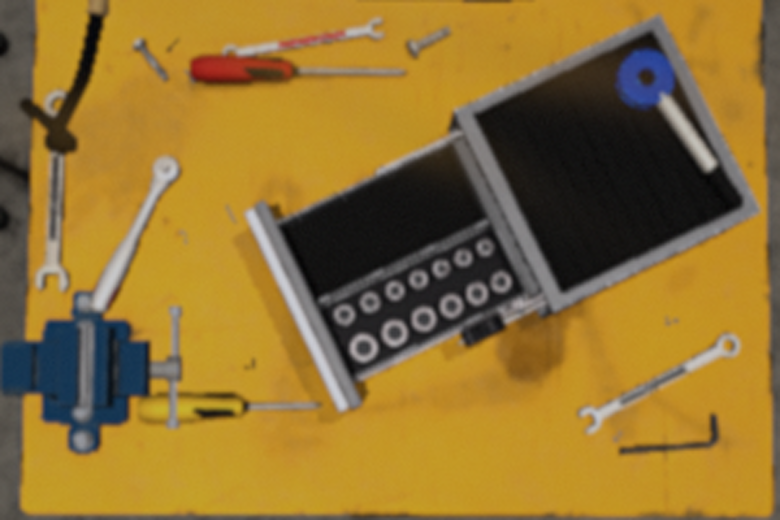

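View pics/scene0.png

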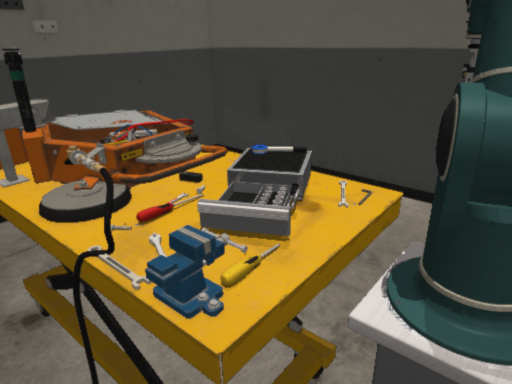

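The top view shows the drawer pulled out to the lower left at about -64° in the world, with the empty bay on its upper (+y) side. The lever pad is at crop (483,332). The ratchet's head is at crop (165,168) and its tail lies near the blue vise at about (97,305). There is also a black hose at crop (60,130). The scene view shows that the hose and vise are solid and fairly tall, so I'll triangulate them and fit the cabinet pose.

```bash
cat >> h.py <<'E'
def tri(p1,a,p2,b):
    o1,d1=ray(p1,a);o2,d2=ray(p2,b);s=np.linalg.lstsq(np.c_[d1,-d2],o2-o1,rcond=None)[0]
    return (o1+d1*s[0]+o2+d2*s[1])/2,np.linalg.norm(o1+d1*s[0]-o2-d2*s[1])
def boxmask(p,pose,boxes):
    c,s=np.cos(pose[2]),np.sin(pose[2]);m=np.zeros((384,512),np.uint8)
    for x0,x1,y0,y1,z0,z1 in boxes:
        P=np.array([[pose[0]+c*x-s*y,pose[1]+s*x+c*y,z] for x in(x0,x1) for y in (y0,y1) for z in (z0,z1)])
        q=np.array([proj(p,X)[::-1] for X in P])
        cv2.fillConvexPoly(m,cv2.convexHull((q*16).astype(np.int32).reshape(-1,1,2)),1,shift=4)
    return m>0
E
python3 - <<'E'
from h import *
from scipy.optimize import minimize
np.set_printoptions(precision=4,suppress=True)
p=robot.get_image("top");q=robot.get_image("scene")
M=robot.masks_of(p,"cabinet")[0]['region'];MS=robot.masks_of(q,"cabinet")[0]['region']
B=[(0,.228,-.11,.11,0,.084),(-.228,-.212,-.11,.11,.012,.083),(-.212,0,-.1,.1,.012,.052)]
def iou(A,B):return (A&B).sum()/(A|B).sum()
f=lambda v:-iou(boxmask(p,(v[0],v[1],v[2]),B),M)-0*iou(boxmask(q,v,B),MS)
v0=np.array([.559,-.123,np.radians(-64)])
r=minimize(f,v0,method='Nelder-Mead',options=dict(initial_simplex=v0+np.array([[0,0,0],[.01,0,0],[0,.01,0],[0,0,.04]]),maxiter=120))
print(r.x,np.degrees(r.x[2]),r.fun,iou(boxmask(q,r.x,B),MS))
im=p['image'].copy()
for b in B:
    m=boxmask(p,r.x,[b]).astype(np.uint8);cv2.drawContours(im,cv2.findContours(m,0,1)[0],-1,(255,0,0),1)
a=im[30:260,90:410]
cv2.imwrite('pics/fit.png',cv2.resize(a[:,:,::-1],None,fx=2.5,fy=2.5,interpolation=2))
# ratchet mask
m=robot.masks_of(p,"ratchet_handle")[0]['region'];pts=np.argwhere(m)
W=np.array([atz(p,t,.0085)[:2] for t in pts]);c=W.mean(0);d=np.linalg.svd(W-c)[2][0];u=(W-c)@d
print('ratchet',c,d,np.degrees(np.arctan2(d[1],d[0])),u.min(),u.max(),c+d*(u.min()+u.max())/2)
# vise top jaw & knob: top crop (85,300)... scene
for n,a,b in (('hosetip',(114,133),(155,75)),('visetop',(60+298/2.6,110+88/2.6),(232,200)),('hosebase',(60+5/2.6,110+97/2.6),(155,75))):print(n,tri(p,a,q,b))
E
```

```text
[ 0.5585 -0.1244 -1.1129] -63.763738744085714 -0.9535595475715236 0.0
ratchet [0.5417 0.2495] [-0.9074  0.4203] 155.1445817118074 -0.09311468116182386 0.0843724700063623 [0.5456 0.2477]
hosetip (array([0.6126, 0.3107, 0.2264]), np.float64(0.08689964849606943))
visetop (array([0.4485, 0.2516, 0.101 ]), np.float64(0.05572146064573914))
hosebase (array([0.736 , 0.275 , 0.1959]), np.float64(0.057555084793238113))
```

View pics/fit.png

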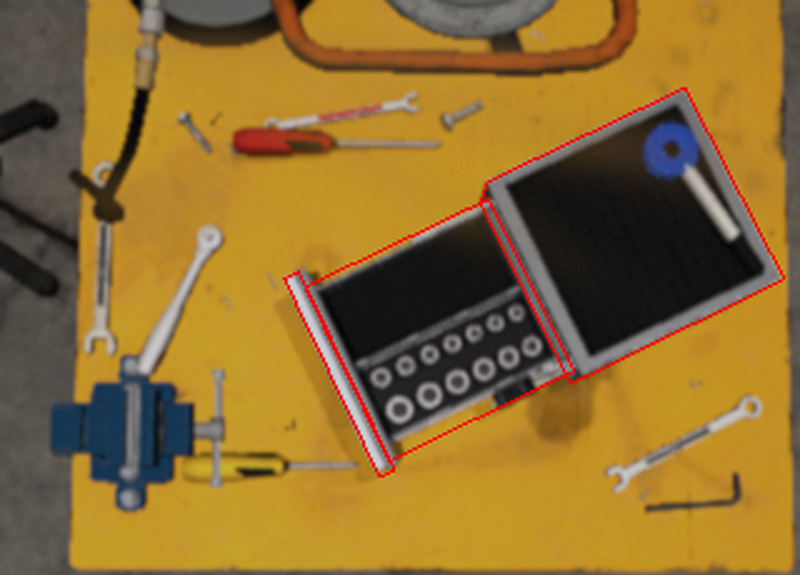

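```bash
python3 - <<'E'
from h import *
p=robot.get_image("top");q=robot.get_image("scene")
im=cv2.resize(q['image'][130:340,0:270],None,fx=2.9,fy=2.8,interpolation=2)
for (fx,fy),c in (((105,210),(255,0,0)),((125,160),(0,255,0)),((140,95),(0,0,255)),((132,360),(255,0,255)),((218,375),(0,255,255))):
    for z in (0,.05,.1,.15,.2,.3,.4):
        r=proj(q,atz(p,(30+fy/2.5,90+fx/2.5),z));x,y=int(r[1]*2.9),int((r[0]-130)*2.8)
        cv2.circle(im,(x,y),3,c,-1);cv2.putText(im,str(int(z*100)),(x+3,y),0,.4,c,1)
cv2.imwrite('pics/epi.png',im[:,:,::-1])
E
```

```text
(no output)
```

View pics/epi.png

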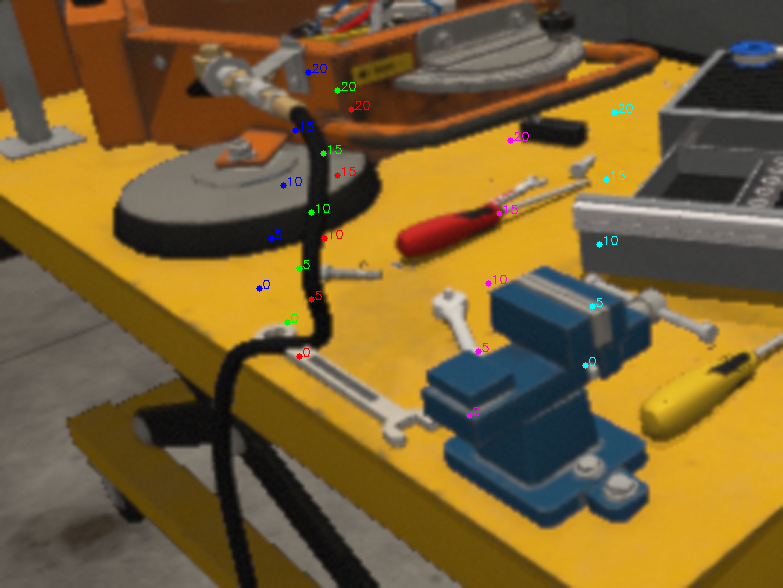

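```bash
python3 - <<'E'
from h import *
p=robot.get_image("top")
for fx,fy,z in ((140,95,.16),(125,160,.12),(117,180,.09),(105,210,.03),(132,360,.09),(130,395,.09),(218,375,.05)):print(fx,fy,atz(p,(30+fy/2.5,90+fx/2.5),z).round(3))
c=np.array([.5456,.2477]);d=np.array([-.9074,.4203]);n=np.array([.4203,.9074])
for a in(-.0375,.0375):
  for b in (-.0885,.0885):print((c+a*d+b*n).round(3))
E
```

```text
140 95 [0.718 0.26  0.16 ]
125 160 [0.666 0.282 0.12 ]
117 180 [0.654 0.296 0.09 ]
105 210 [0.637 0.323 0.03 ]
132 360 [0.472 0.277 0.09 ]
130 395 [0.437 0.278 0.09 ]
218 375 [0.461 0.197 0.05 ]
[0.542 0.152]
[0.617 0.312]
[0.474 0.183]
[0.549 0.344]
```

```bash
cat >> h.py <<'E'
def rel(p0,f0,p1,f1):
    "from pose (p0, yaw f0 of tool y, tool down) to p1,f1 -> units"
    f=np.radians(f0);d=np.array(p1)-p0;y=np.array([np.cos(f),np.sin(f)]);x=np.array([-y[1],y[0]])
    return np.round([d[:2]@x/.15,d[:2]@y/.15,-d[2]/.15,-((f1-f0+180)%360-180)/360],4)
def cur():
    s=robot.state();y=s['ee_rot'][:,1];return s['tcp_pos'],np.degrees(np.arctan2(y[1],y[0])),s
E
python3 - <<'E'
from h import *
W=[(.167,-.602),(.30,-.48),(.42,-.33),(.48,-.15),(.53,.04),(.5456,.2477)]
for i in range(5):
    f=-74.55+27.94*i; print(rel(np.r_[W[i],.2],f,np.r_[W[i+1],.2],f+27.94))
E
```

```text
[ 1.0713 -0.5477 -0.     -0.0776]
[ 1.2683 -0.1771 -0.     -0.0776]
[ 1.2649 -0.0052 -0.     -0.0776]
[ 1.1964  0.533  -0.     -0.0776]
[ 1.0399  0.9202 -0.     -0.0776]
```

```bash
python3 - <<'E'
from h import *
P=np.array([(.167,-.602),(.30,-.48),(.42,-.33),(.48,-.15),(.53,.04),(.5456,.2477)])
s=np.r_[0,np.cumsum(np.linalg.norm(np.diff(P,axis=0),axis=1))];u=np.linspace(0,s[-1],8)
W=np.c_[np.interp(u,s,P[:,0]),np.interp(u,s,P[:,1])]
print(s[-1])
for i in range(7):
    f=-74.55+19.96*i; print(rel(np.r_[W[i],.2],f,np.r_[W[i+1],.2],f+19.96))
E
```

```text
0.9670641506219814
[ 0.82   -0.4193 -0.     -0.0554]
[ 0.8943 -0.2103 -0.     -0.0554]
[ 0.9083 -0.0328 -0.     -0.0554]
[ 0.919   0.0605 -0.     -0.0554]
[ 0.8637  0.3194 -0.     -0.0554]
[ 0.7542  0.522  -0.     -0.0554]
[ 0.5981  0.7004 -0.     -0.0554]
```

send_rows:
  moves:
    - {"x": 0.82, "y": -0.419, "wz": -0.0554}
    - {"x": 0.82, "y": -0.419, "wz": -0.0554}
    - {"x": 0.82, "y": -0.419, "wz": -0.0554}
    - {"x": 0.82, "y": -0.419, "wz": -0.0554}
  gripper: 0.75

```text
schema error: expected keys x, y, z, wx, wy, wz
```

send_rows:
  moves:
    - {"x": 0.894, "y": -0.21, "wz": -0.0554}
    - {"x": 0.894, "y": -0.21, "wz": -0.0554}
    - {"x": 0.894, "y": -0.21, "wz": -0.0554}
    - {"x": 0.894, "y": -0.21, "wz": -0.0554}

```text
schema error: expected keys x, y, z, wx, wy, wz
```

send_rows:
  moves:
    - {"x": 0.908, "y": -0.033, "wz": -0.0554}
    - {"x": 0.908, "y": -0.033, "wz": -0.0554}
    - {"x": 0.908, "y": -0.033, "wz": -0.0554}
    - {"x": 0.908, "y": -0.033, "wz": -0.0554}

```text
schema error: expected keys x, y, z, wx, wy, wz
```

send_rows:
  moves:
    - {"x": 0.919, "y": 0.06, "wz": -0.0554}
    - {"x": 0.919, "y": 0.06, "wz": -0.0554}
    - {"x": 0.919, "y": 0.06, "wz": -0.0554}
    - {"x": 0.919, "y": 0.06, "wz": -0.0554}

```text
schema error: expected keys x, y, z, wx, wy, wz
```

send_rows:
  moves:
    - {"x": 0.864, "y": 0.32, "wz": -0.0554}
    - {"x": 0.864, "y": 0.32, "wz": -0.0554}
    - {"x": 0.864, "y": 0.32, "wz": -0.0554}
    - {"x": 0.864, "y": 0.32, "wz": -0.0554}

```text
schema error: expected keys x, y, z, wx, wy, wz
```

All six keys are required, so I'll resend with them filled in.

send_rows:
  moves:
    - {"x": 0.82, "y": -0.419, "z": 0, "wx": 0, "wy": 0, "wz": -0.0554}
    - {"x": 0.82, "y": -0.419, "z": 0, "wx": 0, "wy": 0, "wz": -0.0554}
    - {"x": 0.82, "y": -0.419, "z": 0, "wx": 0, "wy": 0, "wz": -0.0554}
    - {"x": 0.82, "y": -0.419, "z": 0, "wx": 0, "wy": 0, "wz": -0.0554}
  gripper: 0.75

```text
time_s: 1.43
tcp_pos: [0.2732, -0.5049, 0.2057]
ee_rot: [[0.808, 0.589, 0.002], [0.589, -0.808, 0.001], [0.002, 0.0, -1.0]]
ft_force: [1.1, 0.0, 0.4]
finger_gap: 0.764
grasp_force: 0.0
```

send_rows:
  moves:
    - {"x": 0.894, "y": -0.21, "z": 0, "wx": 0, "wy": 0, "wz": -0.0554}
    - {"x": 0.894, "y": -0.21, "z": 0, "wx": 0, "wy": 0, "wz": -0.0554}
    - {"x": 0.894, "y": -0.21, "z": 0, "wx": 0, "wy": 0, "wz": -0.0554}
    - {"x": 0.894, "y": -0.21, "z": 0, "wx": 0, "wy": 0, "wz": -0.0554}

```text
time_s: 1.77
tcp_pos: [0.3635, -0.401, 0.2058]
ee_rot: [[0.559, 0.829, 0.001], [0.829, -0.559, 0.001], [0.001, 0.001, -1.0]]
ft_force: [0.5, -0.6, -0.1]
finger_gap: 0.749
grasp_force: 0.0
```

send_rows:
  moves:
    - {"x": 0.908, "y": -0.033, "z": 0, "wx": 0, "wy": 0, "wz": -0.0554}
    - {"x": 0.908, "y": -0.033, "z": 0, "wx": 0, "wy": 0, "wz": -0.0554}
    - {"x": 0.908, "y": -0.033, "z": 0, "wx": 0, "wy": 0, "wz": -0.0554}
    - {"x": 0.908, "y": -0.033, "z": 0, "wx": 0, "wy": 0, "wz": -0.0554}

```text
time_s: 2.1
tcp_pos: [0.4359, -0.2855, 0.2059]
ee_rot: [[0.243, 0.97, 0.001], [0.97, -0.243, 0.001], [0.001, 0.001, -1.0]]
ft_force: [1.3, 0.4, -0.1]
finger_gap: 0.75
grasp_force: 0.0
```

send_rows:
  moves:
    - {"x": 0.919, "y": 0.06, "z": 0, "wx": 0, "wy": 0, "wz": -0.0554}
    - {"x": 0.919, "y": 0.06, "z": 0, "wx": 0, "wy": 0, "wz": -0.0554}
    - {"x": 0.919, "y": 0.06, "z": 0, "wx": 0, "wy": 0, "wz": -0.0554}
    - {"x": 0.919, "y": 0.06, "z": 0, "wx": 0, "wy": 0, "wz": -0.0554}

```text
time_s: 2.43
tcp_pos: [0.478, -0.1544, 0.2059]
ee_rot: [[-0.102, 0.995, 0.001], [0.995, 0.102, 0.001], [0.001, 0.001, -1.0]]
ft_force: [1.4, 1.7, -0.1]
finger_gap: 0.747
grasp_force: 0.0
```

send_rows:
  moves:
    - {"x": 0.864, "y": 0.32, "z": 0, "wx": 0, "wy": 0, "wz": -0.0554}
    - {"x": 0.864, "y": 0.32, "z": 0, "wx": 0, "wy": 0, "wz": -0.0554}
    - {"x": 0.864, "y": 0.32, "z": 0, "wx": 0, "wy": 0, "wz": -0.0554}
    - {"x": 0.864, "y": 0.32, "z": 0, "wx": 0, "wy": 0, "wz": -0.0554}

```text
time_s: 2.77
tcp_pos: [0.5134, -0.0207, 0.2059]
ee_rot: [[-0.435, 0.9, 0.001], [0.9, 0.435, 0.002], [0.001, 0.002, -1.0]]
ft_force: [0.3, 0.7, 0.2]
finger_gap: 0.746
grasp_force: 0.0
```

send_rows:
  moves:
    - {"x": 0.754, "y": 0.522, "z": 0, "wx": 0, "wy": 0, "wz": -0.0554}
    - {"x": 0.754, "y": 0.522, "z": 0, "wx": 0, "wy": 0, "wz": -0.0554}
    - {"x": 0.754, "y": 0.522, "z": 0, "wx": 0, "wy": 0, "wz": -0.0554}
    - {"x": 0.754, "y": 0.522, "z": 0, "wx": 0, "wy": 0, "wz": -0.0554}

```text
time_s: 3.1
tcp_pos: [0.5353, 0.1152, 0.2059]
ee_rot: [[-0.716, 0.698, 0.001], [0.698, 0.716, 0.002], [0.001, 0.002, -1.0]]
ft_force: [-0.6, 0.6, -0.6]
finger_gap: 0.747
grasp_force: 0.0
```

send_rows:
  moves:
    - {"x": 0.598, "y": 0.7, "z": 0, "wx": 0, "wy": 0, "wz": -0.0554}
    - {"x": 0.598, "y": 0.7, "z": 0, "wx": 0, "wy": 0, "wz": -0.0554}
    - {"x": 0.598, "y": 0.7, "z": 0, "wx": 0, "wy": 0, "wz": -0.0554}
    - {"x": 0.598, "y": 0.7, "z": 0, "wx": 0, "wy": 0, "wz": -0.0554}
    - {"x": 0.598, "y": 0.7, "z": 0, "wx": 0, "wy": 0, "wz": -0.0554}
    - {"x": 0.598, "y": 0.7, "z": 0, "wx": 0, "wy": 0, "wz": -0.0554}

```text
time_s: 3.6
tcp_pos: [0.5457, 0.2474, 0.2051]
ee_rot: [[-0.907, 0.422, -0.001], [0.422, 0.907, 0.0], [0.001, -0.0, -1.0]]
ft_force: [0.6, -0.7, 0.3]
finger_gap: 0.754
grasp_force: 0.0
```

```bash
python3 - <<'E'
from h import *
p=robot.get_image("wrist");cv2.imwrite('pics/w1.png',cv2.resize(p['image'][:,:,::-1],None,fx=1.5,fy=1.5))
t,f,s=cur();print(t,f,s['time_s'],s['joint_pos'])
for m in robot.masks_of(p,"ratchet_handle")[:2]:
    W=np.array([atz(p,t,.0085,rayf)[:2] for t in np.argwhere(m['region'])]);c=W.mean(0);d=np.linalg.svd(W-c)[2][0];u=(W-c)@d;v=(W-c)@np.array([-d[1],d[0]])
    print(m['confidence'],c,np.degrees(np.arctan2(d[1],d[0])),u.min(),u.max(),c+d*(u.min()+u.max())/2,np.percentile(v,[1,99]))
for m in robot.recognise(p,"ratchet_mid")[:2]:print(m,atz(p,m['centre'],.0085,rayf))
E
```

```text
[0.54597228 0.24630087 0.20518466] 64.96671396887074 3.65 [  7.62145736  28.10937596 -47.01022423  95.1274833   22.0748448
  66.53176995  19.98371918]
0.56 [0.54266111 0.25235398] -24.774767820359845 -0.08068763844643342 0.09242744965332325 [0.54799077 0.24989418] [-0.01063429  0.01092075]
{'centre': [167.3, 258.0], 'confidence': 0.64} [0.53828675 0.25619296 0.0085    ]
{'centre': [209.6, 79.8], 'confidence': 0.26} [ 0.47978796 -0.00993607  0.0085    ]
```

View pics/w1.png

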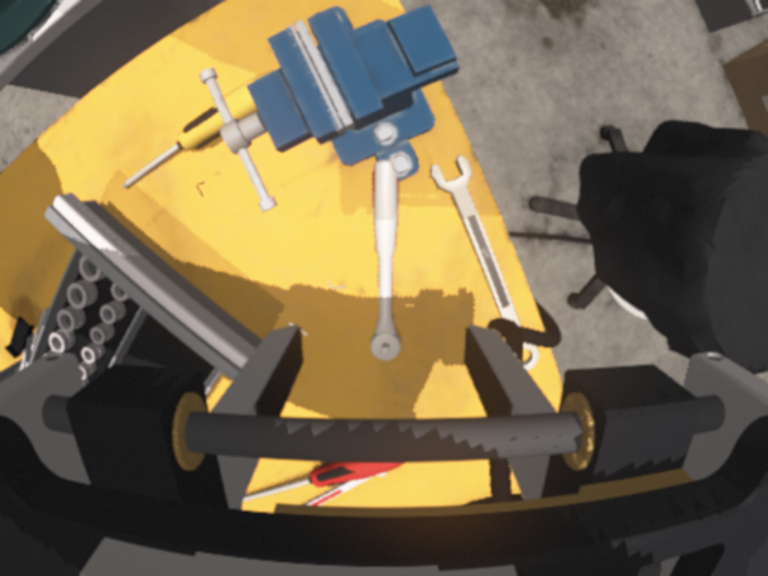

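The wrist view shows the ratchet running up the middle (column 385, rows 165–350), with the spanner to its right. I'll narrow the opening and go down.

send_rows:
  moves:
    - {"x": 0, "y": 0.02, "z": 0.25, "wx": 0, "wy": 0, "wz": 0}
    - {"x": 0, "y": 0.02, "z": 0.5, "wx": 0, "wy": 0, "wz": 0}
    - {"x": 0, "y": 0.02, "z": 0.75, "wx": 0, "wy": 0, "wz": 0}
    - {"x": 0, "y": 0.02, "z": 0.9, "wx": 0, "wy": 0, "wz": 0}
    - {"x": 0, "y": 0.02, "z": 0.9, "wx": 0, "wy": 0, "wz": 0}
    - {"x": 0, "y": 0.02, "z": 0.9, "wx": 0, "wy": 0, "wz": 0}
  gripper: 0.5

```text
time_s: 4.25
tcp_pos: [0.547, 0.2488, 0.0706]
ee_rot: [[-0.906, 0.423, -0.001], [0.423, 0.906, -0.0], [0.001, -0.001, -1.0]]
ft_force: [0.6, 0.0, 1.0]
finger_gap: 0.498
grasp_force: 0.0
```

```bash
python3 - <<'E'
from h import *
p=robot.get_image("wrist")
t,f,s=cur();print(t,f,s['time_s'],s['joint_pos'],s['finger_gap'])
for m in robot.masks_of(p,"ratchet_handle")[:1]:
    W=np.array([atz(p,t,.0085,rayf)[:2] for t in np.argwhere(m['region'])]);c=W.mean(0);d=np.linalg.svd(W-c)[2][0];u=(W-c)@d;v=(W-c)@np.array([-d[1],d[0]])
    mid=c+d*(u.min()+u.max())/2
    print(m['confidence'],c,np.degrees(np.arctan2(d[1],d[0])),u.min(),u.max(),mid,np.percentile(v,[1,99]),rel(t,f,np.r_[mid,.003],f))
E
```

```text
[0.54775868 0.24954019 0.07188726] 64.99975016301633 4.3 [  3.37491611  37.01415732 -41.84212768 100.89804014  29.89999418
  53.69027145  14.03341575] 0.5024569514208348
0.82 [0.53101637 0.25740191] -25.026594749238686 -0.07027853611620202 0.09093864012886797 [0.54037655 0.2530319 ] [-0.01087115  0.01061663] [ 5.440e-02  3.000e-04  4.592e-01 -0.000e+00]
```

send_rows:
  moves:
    - {"x": 0, "y": 0, "z": 0.15, "wx": 0, "wy": 0, "wz": 0}
    - {"x": 0, "y": 0, "z": 0.3, "wx": 0, "wy": 0, "wz": 0}
    - {"x": 0, "y": 0, "z": 0.4, "wx": 0, "wy": 0, "wz": 0}
    - {"x": 0, "y": 0, "z": 0.455, "wx": 0, "wy": 0, "wz": 0}
    - {"x": 0, "y": 0, "z": 0.455, "wx": 0, "wy": 0, "wz": 0}
    - {"x": 0, "y": 0, "z": 0.455, "wx": 0, "wy": 0, "wz": 0}

```text
time_s: 4.85
tcp_pos: [0.5474, 0.2501, 0.0031]
ee_rot: [[-0.907, 0.422, 0.001], [0.422, 0.907, 0.0], [-0.0, 0.001, -1.0]]
ft_force: [0.3, 0.2, 1.0]
finger_gap: 0.498
grasp_force: 0.0
```

send_rows:
  moves:
    - {"x": 0, "y": 0, "z": 0, "wx": 0, "wy": 0, "wz": 0}
    - {"x": 0, "y": 0, "z": 0, "wx": 0, "wy": 0, "wz": 0}
    - {"x": 0, "y": 0, "z": 0, "wx": 0, "wy": 0, "wz": 0}
    - {"x": 0, "y": 0, "z": 0, "wx": 0, "wy": 0, "wz": 0}
    - {"x": 0, "y": 0, "z": 0, "wx": 0, "wy": 0, "wz": 0}
    - {"x": 0, "y": 0, "z": 0, "wx": 0, "wy": 0, "wz": 0}
    - {"x": 0, "y": 0, "z": 0, "wx": 0, "wy": 0, "wz": 0}
  gripper: 0
  newtons: 35

```text
time_s: 5.43
tcp_pos: [0.5472, 0.2498, 0.0026]
ee_rot: [[-0.907, 0.422, 0.0], [0.422, 0.907, 0.0], [-0.0, 0.0, -1.0]]
ft_force: [-0.9, -1.6, 6.1]
finger_gap: 0.206
grasp_force: 35.0
```

send_rows:
  moves:
    - {"x": 0, "y": 0, "z": -0.04, "wx": 0, "wy": 0, "wz": 0}
    - {"x": -0.05, "y": 0, "z": -0.1, "wx": 0, "wy": 0, "wz": 0}
    - {"x": -0.1, "y": 0, "z": -0.25, "wx": 0, "wy": 0, "wz": 0}
    - {"x": -0.1, "y": 0, "z": -0.45, "wx": 0, "wy": 0, "wz": 0}
    - {"x": -0.1, "y": 0, "z": -0.65, "wx": 0, "wy": 0, "wz": 0}
    - {"x": -0.1, "y": 0, "z": -0.85, "wx": 0, "wy": 0, "wz": 0}
    - {"x": -0.1, "y": 0, "z": -1.0, "wx": 0, "wy": 0, "wz": 0}
    - {"x": -0.1, "y": 0, "z": -1.0, "wx": 0, "wy": 0, "wz": 0}

```text
time_s: 6.1
tcp_pos: [0.5626, 0.2444, 0.1575]
ee_rot: [[-0.907, 0.422, 0.006], [0.422, 0.907, 0.002], [-0.004, 0.005, -1.0]]
ft_force: [0.5, 0.3, -1.0]
finger_gap: 0.207
grasp_force: 35.0
```

```bash
python3 - <<'E'
from h import *
t,f,s=cur();print(t,f,s['time_s'],s['joint_pos'],s['finger_gap'],s['grasp_force'])
print(rel(t,f,(.56,.12,.155),46),rel(np.array((.56,.12,.155)),46,(.558,-.006,.155),26.2))
E
```

```text
[0.56264524 0.24440234 0.15754343] 65.0621207212216 6.1 [  6.49088585  32.14153107 -45.1706016   95.99208396  25.32614512
  62.19717053  18.82199647] 0.20732892308571418 34.99658100306988
[-0.3337 -0.7595  0.017   0.053 ] [-0.5739 -0.6135 -0.      0.055 ]
```

send_rows:
  moves:
    - {"x": -0.08, "y": -0.19, "z": 0, "wx": 0, "wy": 0, "wz": 0.013}
    - {"x": -0.17, "y": -0.38, "z": 0, "wx": 0, "wy": 0, "wz": 0.026}
    - {"x": -0.25, "y": -0.57, "z": 0, "wx": 0, "wy": 0, "wz": 0.04}
    - {"x": -0.334, "y": -0.76, "z": 0, "wx": 0, "wy": 0, "wz": 0.053}

```text
time_s: 6.43
tcp_pos: [0.5577, 0.1173, 0.1521]
ee_rot: [[-0.716, 0.698, -0.0], [0.698, 0.716, 0.0], [0.0, -0.0, -1.0]]
ft_force: [0.6, -0.1, -2.1]
finger_gap: 0.207
grasp_force: 35.0
```

send_rows:
  moves:
    - {"x": -0.14, "y": -0.15, "z": 0, "wx": 0, "wy": 0, "wz": 0.014}
    - {"x": -0.29, "y": -0.31, "z": 0, "wx": 0, "wy": 0, "wz": 0.028}
    - {"x": -0.43, "y": -0.46, "z": 0, "wx": 0, "wy": 0, "wz": 0.042}
    - {"x": -0.52, "y": -0.56, "z": 0, "wx": 0, "wy": 0, "wz": 0.05}
    - {"x": -0.574, "y": -0.613, "z": 0, "wx": 0, "wy": 0, "wz": 0.055}
    - {"x": -0.574, "y": -0.613, "z": 0, "wx": 0, "wy": 0, "wz": 0.055}
    - {"x": -0.574, "y": -0.613, "z": 0, "wx": 0, "wy": 0, "wz": 0.055}

```text
time_s: 7.02
tcp_pos: [0.5561, -0.0065, 0.1522]
ee_rot: [[-0.442, 0.897, -0.0], [0.897, 0.442, 0.001], [0.001, 0.0, -1.0]]
ft_force: [0.2, 0.9, -2.3]
finger_gap: 0.206
grasp_force: 35.0
```

```bash
python3 - <<'E'
from h import *
p=robot.get_image("wrist");cv2.imwrite('pics/w2.png',cv2.resize(p['image'][:,:,::-1],None,fx=1.5,fy=1.5))
t,f,s=cur();print(t,f,s['time_s'],s['joint_pos'],s['finger_gap'])
for l,z in (("lever_pad",.07),("drawer_pull",.074),("ratchet_bay",.021)):
    for m in robot.masks_of(p,l)[:1]:
        W=np.array([atz(p,t,z,rayf)[:2] for t in np.argwhere(m['region'])]);print(l,m['confidence'],m['centre'],atz(p,m['centre'],z,rayf)[:2],cv2.boxPoints(cv2.minAreaRect(W.astype(np.float32))).round(4).tolist())
m=robot.masks_of(p,"ratchet_handle")[0];pts=np.argwhere(m['region']);W=np.array([atz(p,q,t[2]+.005,rayf)[:2] for q in pts])
c=W.mean(0);d=np.linalg.svd(W-c)[2][0];u=(W-c)@d;print('ratchet',c,np.degrees(np.arctan2(d[1],d[0])),c+d*u.min(),c+d*u.max())
import pickle;pickle.dump({k:p[k] for k in p},open('w2.pkl','wb'))
E
```

```text
[ 0.55609969 -0.00562364  0.15224553] 26.34012307148393 7.0667 [ 26.11624991  24.10242901 -35.96112372 104.45369544  16.60730869
  56.76408011   9.65892093] 0.20663457022652817
lever_pad 0.7 [148.2, 198.9] [0.4917778 0.0136631] [[0.3547999858856201, 0.03539999946951866], [0.4805999994277954, -0.22390000522136688], [0.6865000128746033, -0.12399999797344208], [0.5608000159263611, 0.13529999554157257]]
drawer_pull 0.6 [144.3, 196.6] [0.48902012 0.0165576 ] [[0.358599990606308, 0.03610000014305115], [0.44690001010894775, -0.14720000326633453], [0.6488999724388123, -0.04989999905228615], [0.5605999827384949, 0.13339999318122864]]
ratchet_bay 0.96 [145.6, 196.9] [0.48219556 0.00718275] [[0.3239000141620636, 0.03180000185966492], [0.430400013923645, -0.1891999989748001], [0.67330002784729, -0.07209999859333038], [0.5667999982833862, 0.14890000224113464]]
ratchet [0.54665292 0.01483089] -63.9233159471244 [0.5175036  0.07439339] [ 0.59356172 -0.08102061]
```

View pics/w2.png

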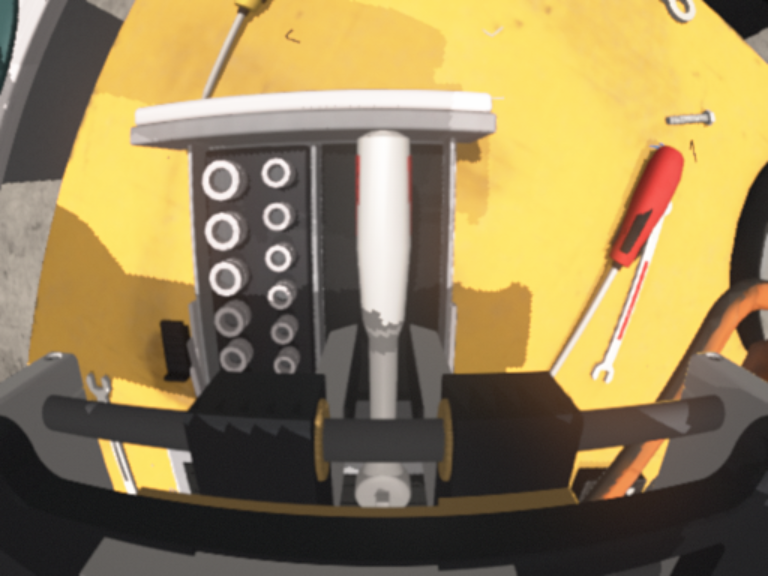

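```bash
python3 - <<'E'
from h import *
import pickle;p=pickle.load(open('w2.pkl','rb'))
o=np.array([.5585,-.1244]);a=np.radians(-63.76);X=np.array([np.cos(a),np.sin(a)]);Y=np.array([-X[1],X[0]])
def L(r,c,z):
    w=atz(p,(r/1.5,c/1.5),z,rayf)[:2]-o;return (w@X).round(4),(w@Y).round(4)
for n,r,c,z in (('wall in',250,445,.052),('wall in up',160,445,.052),('wall out',250,455,.052),('divider R',250,323,.043),('divider L',250,313,.043),('bayfront liner',147,340,.03),('front inner top',143,340,.084),('pull front edge',97,340,.082),('pull L',112,136,.082),('pull R',110,493,.082),('tail',131,383,.160),('head end',507,383,.160),('pad',350,174,.07),('pad front top',320,174,.07),('pad end',380,178,.07)):print(n,L(r,c,z))
t=np.array([.5561,-.0056]);print('tcp',(t-o)@X,(t-o)@Y)
E
```

```text
wall in (np.float64(-0.1339), np.float64(0.0903))
wall in up (np.float64(-0.1906), np.float64(0.0894))
wall out (np.float64(-0.1339), np.float64(0.0968))
divider R (np.float64(-0.1325), np.float64(0.0119))
divider L (np.float64(-0.1325), np.float64(0.0053))
bayfront liner (np.float64(-0.2002), np.float64(0.0225))
front inner top (np.float64(-0.1982), np.float64(0.0276))
pull front edge (np.float64(-0.2245), np.float64(0.0274))
pull L (np.float64(-0.2269), np.float64(-0.0995))
pull R (np.float64(-0.2188), np.float64(0.1125))
tail (np.float64(-0.1959), np.float64(0.051))
head end (np.float64(-0.025), np.float64(0.051))
pad (np.float64(-0.0704), np.float64(-0.0903))
pad front top (np.float64(-0.0918), np.float64(-0.087))
pad end (np.float64(-0.0479), np.float64(-0.091))
tcp -0.10761876787033492 0.050372619567290396
```

send_rows:
  moves:
    - {"x": -0.03, "y": 0.003, "z": 0.15, "wx": 0, "wy": 0, "wz": 0}
    - {"x": -0.03, "y": 0.003, "z": 0.35, "wx": 0, "wy": 0, "wz": 0}
    - {"x": -0.03, "y": 0.003, "z": 0.5, "wx": 0, "wy": 0, "wz": 0}
    - {"x": -0.03, "y": 0.003, "z": 0.6, "wx": 0, "wy": 0, "wz": 0}
    - {"x": -0.03, "y": 0.003, "z": 0.7, "wx": 0, "wy": 0, "wz": 0}
    - {"x": -0.03, "y": 0.003, "z": 0.76, "wx": 0, "wy": 0, "wz": 0}
    - {"x": -0.03, "y": 0.003, "z": 0.81, "wx": 0, "wy": 0, "wz": 0}
    - {"x": -0.03, "y": 0.003, "z": 0.84, "wx": 0, "wy": 0, "wz": 0}
    - {"x": -0.03, "y": 0.003, "z": 0.85, "wx": 0, "wy": 0, "wz": 0}
    - {"x": -0.03, "y": 0.003, "z": 0.85, "wx": 0, "wy": 0, "wz": 0}
    - {"x": -0.03, "y": 0.003, "z": 0.85, "wx": 0, "wy": 0, "wz": 0}

```text
time_s: 8.18
tcp_pos: [0.5588, -0.0108, 0.0253]
ee_rot: [[-0.441, 0.897, 0.001], [0.897, 0.441, -0.0], [-0.0, 0.001, -1.0]]
ft_force: [-0.5, 0.2, -1.6]
finger_gap: 0.209
grasp_force: 35.0
```

send_rows:
  moves:
    - {"x": 0, "y": 0, "z": 0.006, "wx": 0, "wy": 0, "wz": 0}
    - {"x": 0, "y": 0, "z": 0.012, "wx": 0, "wy": 0, "wz": 0}
    - {"x": 0, "y": 0, "z": 0.012, "wx": 0, "wy": 0, "wz": 0}

```text
time_s: 8.43
tcp_pos: [0.5589, -0.0109, 0.0235]
ee_rot: [[-0.441, 0.897, 0.001], [0.897, 0.441, -0.0], [-0.001, 0.001, -1.0]]
ft_force: [-1.7, -0.6, 5.5]
finger_gap: 0.209
grasp_force: 35.0
```

send_rows:
  moves:
    - {"x": 0, "y": 0, "z": 0, "wx": 0, "wy": 0, "wz": 0}
    - {"x": 0, "y": 0, "z": 0, "wx": 0, "wy": 0, "wz": 0}
    - {"x": 0, "y": 0, "z": 0, "wx": 0, "wy": 0, "wz": 0}
    - {"x": 0, "y": 0, "z": 0, "wx": 0, "wy": 0, "wz": 0}
  gripper: 0.42

```text
time_s: 8.77
tcp_pos: [0.5585, -0.0108, 0.023]
ee_rot: [[-0.441, 0.897, 0.0], [0.897, 0.441, 0.0], [0.0, 0.0, -1.0]]
ft_force: [-0.4, 1.0, -0.4]
finger_gap: 0.412
grasp_force: 0.0
```

send_rows:
  moves:
    - {"x": 0, "y": 0, "z": -0.1, "wx": 0, "wy": 0, "wz": 0}
    - {"x": 0, "y": 0, "z": -0.3, "wx": 0, "wy": 0, "wz": 0}
    - {"x": 0, "y": 0, "z": -0.5, "wx": 0, "wy": 0, "wz": 0}
    - {"x": 0, "y": 0, "z": -0.75, "wx": 0, "wy": 0, "wz": 0}
    - {"x": 0, "y": 0, "z": -0.95, "wx": 0, "wy": 0, "wz": 0}
    - {"x": 0, "y": 0, "z": -0.95, "wx": 0, "wy": 0, "wz": 0}

```text
time_s: 9.27
tcp_pos: [0.561, -0.0105, 0.1711]
ee_rot: [[-0.441, 0.897, 0.007], [0.897, 0.441, -0.001], [-0.004, 0.006, -1.0]]
ft_force: [0.0, 0.7, 0.4]
finger_gap: 0.422
grasp_force: 0.0
```

```bash
cat >> h.py <<'E'
O=np.array([.5585,-.1244]);A=np.radians(-63.76);X=np.array([np.cos(A),np.sin(A)]);Y=np.array([-X[1],X[0]])
def loc(w):return np.array([(w[:2]-O)@X,(w[:2]-O)@Y])
def wor(x,y,z):return np.r_[O+x*X+y*Y,z]
E
python3 - <<'E'
from h import *
t,f,s=cur();print(t,f,loc(t),s['joint_pos'],rel(t,f,wor(-.02,-.098,.19),26.24))
E
```

```text
[ 0.56095271 -0.01047345  0.17109186] 26.19300281725121 [-0.10110199  0.05257055] [ 27.01339029  23.07457337 -36.49007227 103.12104263  15.96149433
  58.55792308  10.58373414] [-5.4150e-01 -1.0034e+00 -1.2610e-01 -1.0000e-04]
```

send_rows:
  moves:
    - {"x": -0.13, "y": -0.25, "z": -0.06, "wx": 0, "wy": 0, "wz": 0}
    - {"x": -0.27, "y": -0.5, "z": -0.12, "wx": 0, "wy": 0, "wz": 0}
    - {"x": -0.4, "y": -0.75, "z": -0.12, "wx": 0, "wy": 0, "wz": 0}
    - {"x": -0.5, "y": -0.93, "z": -0.12, "wx": 0, "wy": 0, "wz": 0}
    - {"x": -0.54, "y": -1.0, "z": -0.12, "wx": 0, "wy": 0, "wz": 0}
    - {"x": -0.54, "y": -1.0, "z": -0.12, "wx": 0, "wy": 0, "wz": 0}
    - {"x": -0.54, "y": -1.0, "z": -0.12, "wx": 0, "wy": 0, "wz": 0}
  gripper: 0

```text
time_s: 9.85
tcp_pos: [0.4595, -0.15, 0.1835]
ee_rot: [[-0.44, 0.898, 0.0], [0.898, 0.44, -0.0], [-0.0, 0.0, -1.0]]
ft_force: [-0.5, 0.7, 0.4]
finger_gap: 0.003
grasp_force: 0.0
```

```bash
python3 - <<'E'
from h import *
p=robot.get_image("wrist");cv2.imwrite('pics/w3.png',cv2.resize(p['image'][:,:,::-1],None,fx=1.5,fy=1.5))
import pickle;pickle.dump(p,open('w3.pkl','wb'))
t,f,s=cur();print(t,f,s['time_s'],loc(t),s['joint_pos'],s['finger_gap'])
for m in robot.recognise(p,"lever_pad")[:2]:print(m,loc(atz(p,m['centre'],.07,rayf)))
m=robot.masks_of(p,"ratchet_handle")[0];W=np.array([loc(atz(p,q,.0295,rayf)) for q in np.argwhere(m['region'])]);print(m['confidence'],W.min(0),W.max(0))
E
```

```text
[ 0.4600035  -0.14915057  0.18352462] 26.20405292187681 9.9 [-0.02134845 -0.09928945] [ 45.31238892  13.50584124 -35.1368807  112.49590228   9.2388341
  56.71406888  32.0337261 ] 0.004137075435145819
{'centre': [146.4, 263.8], 'confidence': 0.96} [-0.06564783 -0.09056479]
0.95 [-0.19177067  0.03391768] [-0.01576721  0.06536494]
```

View pics/w3.png

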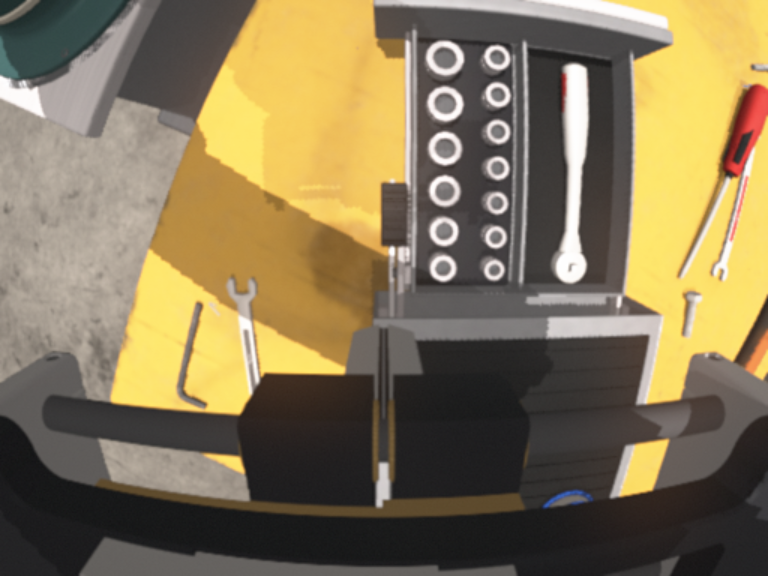

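send_rows:
  moves:
    - {"x": 0.14, "y": 0.02, "z": 0.1, "wx": 0, "wy": 0, "wz": 0}
    - {"x": 0.28, "y": 0.042, "z": 0.3, "wx": 0, "wy": 0, "wz": 0}
    - {"x": 0.28, "y": 0.042, "z": 0.5, "wx": 0, "wy": 0, "wz": 0}
    - {"x": 0.28, "y": 0.042, "z": 0.65, "wx": 0, "wy": 0, "wz": 0}
    - {"x": 0.28, "y": 0.042, "z": 0.7, "wx": 0, "wy": 0, "wz": 0}
    - {"x": 0.28, "y": 0.042, "z": 0.7, "wx": 0, "wy": 0, "wz": 0}
    - {"x": 0.28, "y": 0.042, "z": 0.7, "wx": 0, "wy": 0, "wz": 0}
  newtons: 40

```text
time_s: 10.58
tcp_pos: [0.4473, -0.1087, 0.079]
ee_rot: [[-0.442, 0.897, 0.0], [0.897, 0.442, 0.001], [0.0, 0.0, -1.0]]
ft_force: [-0.2, -0.2, 0.1]
finger_gap: 0.006
grasp_force: 0.0
```

```bash
python3 - <<'E'
from h import *
t,f,s=cur();print(t,f,loc(t),s['ft_force'])
p=robot.get_image("top");cv2.imwrite('pics/t3.png',cv2.resize(p['image'][100:260,220:370,::-1],None,fx=3.7,fy=3.7,interpolation=2))
p=robot.get_image("wrist");cv2.imwrite('pics/w4.png',cv2.resize(p['image'][180:330,150:350,::-1],None,fx=3.7,fy=3.7,interpolation=2))
for m in robot.recognise(p,"lever_pad")[:2]:print(m,loc(atz(p,m['centre'],.07,rayf)))
E
```

```text
[ 0.44731121 -0.10869615  0.07899488] 26.23625717975726 [-0.0632457 -0.0927876] [-0.21521578 -0.15673066  0.06871022]
{'centre': [198.8, 255.1], 'confidence': 0.74} [-0.08258503 -0.09177421]
```

send_rows:
  moves:
    - {"x": 0, "y": 0, "z": 0.03, "wx": 0, "wy": 0, "wz": 0}
    - {"x": 0, "y": 0, "z": 0.06, "wx": 0, "wy": 0, "wz": 0}
    - {"x": 0, "y": 0, "z": 0.085, "wx": 0, "wy": 0, "wz": 0}
    - {"x": 0, "y": 0, "z": 0.085, "wx": 0, "wy": 0, "wz": 0}

```text
time_s: 11.07
tcp_pos: [0.4467, -0.1088, 0.0653]
ee_rot: [[-0.442, 0.897, -0.0], [0.897, 0.442, 0.0], [0.0, 0.0, -1.0]]
ft_force: [-0.5, 2.1, 6.4]
finger_gap: 0.003
grasp_force: 3.2
```

send_rows:
  moves:
    - {"x": 0, "y": 0, "z": 0.015, "wx": 0, "wy": 0, "wz": 0}
    - {"x": 0, "y": 0, "z": 0.03, "wx": 0, "wy": 0, "wz": 0}
    - {"x": 0, "y": 0, "z": 0.045, "wx": 0, "wy": 0, "wz": 0}
    - {"x": 0, "y": 0, "z": 0.045, "wx": 0, "wy": 0, "wz": 0}
    - {"x": 0, "y": 0, "z": 0.045, "wx": 0, "wy": 0, "wz": 0}

```text
time_s: 11.48
tcp_pos: [0.4477, -0.1098, 0.0599]
ee_rot: [[-0.441, 0.897, 0.002], [0.897, 0.441, -0.001], [-0.002, 0.001, -1.0]]
ft_force: [-6.3, -0.7, 29.2]
finger_gap: 0.004
grasp_force: 17.2
```

send_rows:
  moves:
    - {"x": 0, "y": 0, "z": -0.007, "wx": 0, "wy": 0, "wz": 0}
    - {"x": 0, "y": 0, "z": -0.007, "wx": 0, "wy": 0, "wz": 0}
    - {"x": 0, "y": 0, "z": -0.007, "wx": 0, "wy": 0, "wz": 0}

```text
time_s: 11.73
tcp_pos: [0.4475, -0.1097, 0.0605]
ee_rot: [[-0.441, 0.898, 0.002], [0.898, 0.441, -0.001], [-0.001, 0.001, -1.0]]
ft_force: [-1.7, -0.7, 14.5]
finger_gap: 0.004
grasp_force: 7.1
```

View pics/w4.png

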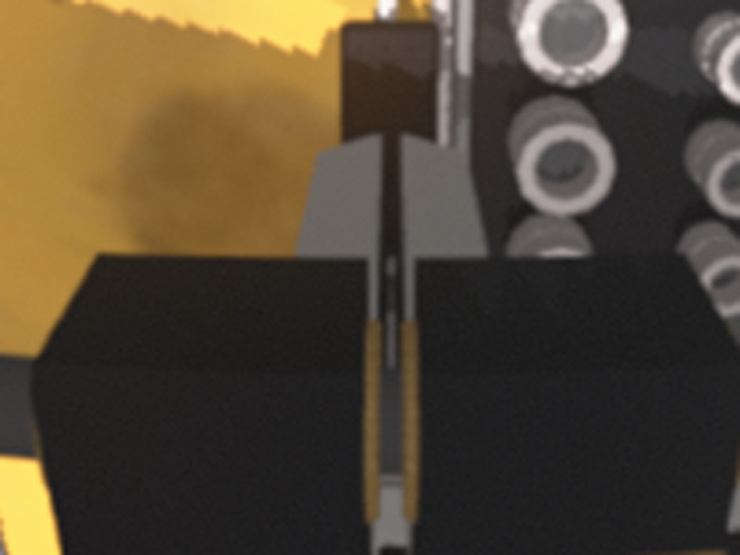

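The shut fingertips are centred on the pad, and the lever is at its bottom stop. I'll start the drawer in slowly while keeping it pressed.

send_rows:
  moves:
    - {"x": -0.015, "y": 0, "z": 0, "wx": 0, "wy": 0, "wz": 0}
    - {"x": -0.03, "y": 0, "z": 0, "wx": 0, "wy": 0, "wz": 0}
    - {"x": -0.045, "y": 0, "z": 0, "wx": 0, "wy": 0, "wz": 0}
    - {"x": -0.06, "y": 0, "z": 0, "wx": 0, "wy": 0, "wz": 0}
    - {"x": -0.075, "y": 0, "z": 0, "wx": 0, "wy": 0, "wz": 0}
    - {"x": -0.09, "y": 0, "z": 0, "wx": 0, "wy": 0, "wz": 0}

```text
time_s: 12.23
tcp_pos: [0.4533, -0.1215, 0.0605]
ee_rot: [[-0.441, 0.897, 0.001], [0.897, 0.441, -0.001], [-0.001, 0.001, -1.0]]
ft_force: [-3.6, 1.0, 16.3]
finger_gap: 0.004
grasp_force: 8.7
```

send_rows:
  moves:
    - {"x": -0.03, "y": 0, "z": 0, "wx": 0, "wy": 0, "wz": 0}
    - {"x": -0.06, "y": 0, "z": 0, "wx": 0, "wy": 0, "wz": 0}
    - {"x": -0.09, "y": 0, "z": 0, "wx": 0, "wy": 0, "wz": 0}
    - {"x": -0.12, "y": 0, "z": 0, "wx": 0, "wy": 0, "wz": 0}
    - {"x": -0.15, "y": 0, "z": 0, "wx": 0, "wy": 0, "wz": 0}
    - {"x": -0.16, "y": 0, "z": 0, "wx": 0, "wy": 0, "wz": 0}
    - {"x": -0.165, "y": 0, "z": 0, "wx": 0, "wy": 0, "wz": 0}
    - {"x": -0.165, "y": 0, "z": 0, "wx": 0, "wy": 0, "wz": 0}

```text
time_s: 12.9
tcp_pos: [0.4643, -0.144, 0.0605]
ee_rot: [[-0.441, 0.898, 0.001], [0.898, 0.441, -0.001], [-0.001, 0.001, -1.0]]
ft_force: [-2.4, 0.1, 15.4]
finger_gap: 0.006
grasp_force: 7.8
```

```bash
python3 - <<'E'
from h import *
t,f,s=cur();print(loc(t),t,s['joint_pos'],s['ft_force'])
p=robot.get_image("top")
m=robot.masks_of(p,"cabinet")[0]['region']
def B(d):return [(0,.228,-.11,.11,0,.084),(-.228+d,-.212+d,-.11,.11,.012,.083),(-.212+d,0,-.1,.1,.012,.052)]
for d in (0,.01,.02,.03,.04,.05):
    b=boxmask(p,(O[0],O[1],A),B(d));print(d,round((b&m).sum()/(b|m).sum(),4))
for k in robot.recognise(p,"drawer_pull")[:1]:print(k,loc(atz(p,k['centre'],.074)))
E
```

```text
[-0.02406739 -0.09319853] [ 0.46426462 -0.14401882  0.06048459] [ 40.13316869  24.70307424 -31.55819922 117.8557053   19.02401654
  42.25976995  22.84109184] [-2.37597381  0.14443664 15.42312277]
0 0.6302
0.01 0.6422
0.02 0.6558
0.03 0.6693
0.04 0.6856
0.05 0.6964
{'centre': [160.4, 265.7], 'confidence': 0.77} [-0.10685689 -0.00157233]
```

send_rows:
  moves:
    - {"x": 0, "y": 0, "z": -0.1, "wx": 0, "wy": 0, "wz": 0}
    - {"x": 0, "y": 0, "z": -0.25, "wx": 0, "wy": 0, "wz": 0}
    - {"x": 0.1, "y": 0.1, "z": -0.45, "wx": 0, "wy": 0, "wz": 0}
    - {"x": 0.3, "y": 0.2, "z": -0.5, "wx": 0, "wy": 0, "wz": 0}
    - {"x": 0.5, "y": 0.35, "z": -0.5, "wx": 0, "wy": 0, "wz": 0}
    - {"x": 0.7, "y": 0.5, "z": -0.5, "wx": 0, "wy": 0, "wz": 0}
    - {"x": 0.9, "y": 0.6, "z": -0.5, "wx": 0, "wy": 0, "wz": 0}
    - {"x": 0.99, "y": 0.62, "z": -0.5, "wx": 0, "wy": 0, "wz": 0}

```text
time_s: 13.72
tcp_pos: [0.4817, 0.0352, 0.1351]
ee_rot: [[-0.445, 0.896, 0.001], [0.896, 0.445, 0.001], [0.001, 0.001, -1.0]]
ft_force: [0.9, 0.4, 0.0]
finger_gap: 0.003
grasp_force: 0.0
```

send_rows:
  moves:
    - {"x": 0.15, "y": 0, "z": 0, "wx": 0, "wy": 0, "wz": 0}
    - {"x": 0.35, "y": 0, "z": 0, "wx": 0, "wy": 0, "wz": 0}
    - {"x": 0.4, "y": 0, "z": 0, "wx": 0, "wy": 0, "wz": 0}
    - {"x": 0.4, "y": 0, "z": 0, "wx": 0, "wy": 0, "wz": 0}

```text
time_s: 14.05
tcp_pos: [0.4542, 0.0863, 0.1349]
ee_rot: [[-0.444, 0.896, 0.0], [0.896, 0.444, 0.0], [0.0, 0.0, -1.0]]
ft_force: [-0.1, -0.6, -0.2]
finger_gap: 0.006
grasp_force: 0.0
```

```bash
python3 - <<'E'
from h import *
t,f,s=cur();print(loc(t),t,f,s['time_s'],s['joint_pos'],s['ft_force'])
p=robot.get_image("top");cv2.imwrite('pics/t5.png',cv2.resize(p['image'][80:280,140:420,::-1],None,fx=2.8,fy=2.8,interpolation=2))
for k in robot.recognise(p,"drawer_pull")[:1]:print(k,loc(atz(p,k['centre'],.074)))
for k in robot.recognise(p,"lever_pad")[:1]:print(k,loc(atz(p,k['centre'],.062)))
E
```

```text
[-0.23506647 -0.00037984] [0.45422886 0.08627491 0.13493121] 26.3697972720441 14.05 [ 21.50214233  16.50005136 -41.12454018 117.74464623  14.00006869
  50.525474    -1.06919842] [-0.07527356 -0.57185609 -0.22304624]
{'centre': [159.5, 278.2], 'confidence': 0.85} [-0.0772996 -0.0133518]
```

View pics/t5.png

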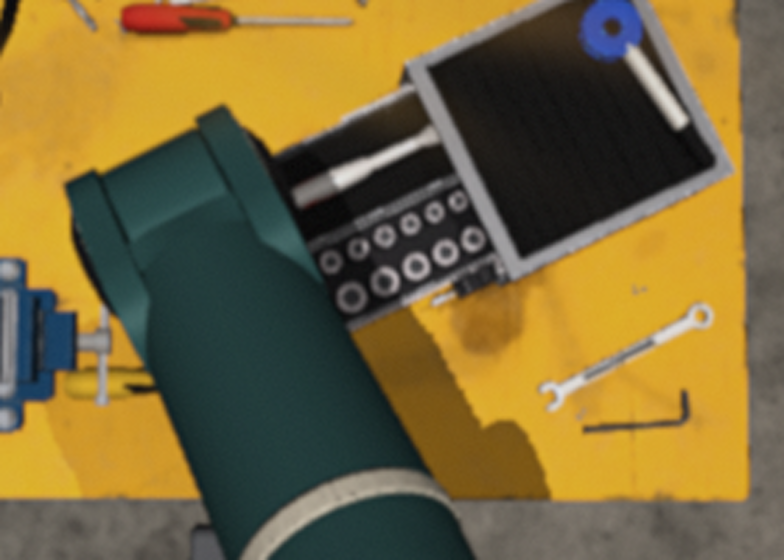

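The drawer is in by about 36 mm: the pad is at crop (480,275), next to the mouth, and the ratchet is still in its bay. Now the fingers go down in front of the pull.

send_rows:
  moves:
    - {"x": 0, "y": 0, "z": 0.2, "wx": 0, "wy": 0, "wz": 0}
    - {"x": 0, "y": 0, "z": 0.4, "wx": 0, "wy": 0, "wz": 0}
    - {"x": 0, "y": 0, "z": 0.47, "wx": 0, "wy": 0, "wz": 0}
    - {"x": -0.06, "y": 0, "z": 0.47, "wx": 0, "wy": 0, "wz": 0}
    - {"x": -0.12, "y": 0, "z": 0.47, "wx": 0, "wy": 0, "wz": 0}
    - {"x": -0.16, "y": 0, "z": 0.47, "wx": 0, "wy": 0, "wz": 0}
    - {"x": -0.19, "y": 0, "z": 0.47, "wx": 0, "wy": 0, "wz": 0}
    - {"x": -0.22, "y": 0, "z": 0.47, "wx": 0, "wy": 0, "wz": 0}
    - {"x": -0.25, "y": 0, "z": 0.47, "wx": 0, "wy": 0, "wz": 0}
    - {"x": -0.28, "y": 0, "z": 0.47, "wx": 0, "wy": 0, "wz": 0}

```text
time_s: 15.03
tcp_pos: [0.4738, 0.047, 0.065]
ee_rot: [[-0.441, 0.897, 0.0], [0.897, 0.441, 0.001], [0.0, 0.001, -1.0]]
ft_force: [-3.0, 6.7, 4.4]
finger_gap: 0.006
grasp_force: 3.4
```

send_rows:
  moves:
    - {"x": -0.035, "y": 0, "z": 0, "wx": 0, "wy": 0, "wz": 0}
    - {"x": -0.075, "y": 0, "z": 0, "wx": 0, "wy": 0, "wz": 0}
    - {"x": -0.12, "y": 0, "z": 0, "wx": 0, "wy": 0, "wz": 0}
    - {"x": -0.17, "y": 0, "z": 0, "wx": 0, "wy": 0, "wz": 0}
    - {"x": -0.22, "y": 0, "z": 0, "wx": 0, "wy": 0, "wz": 0}
    - {"x": -0.27, "y": 0, "z": 0, "wx": 0, "wy": 0, "wz": 0}
    - {"x": -0.32, "y": 0, "z": 0, "wx": 0, "wy": 0, "wz": 0}
    - {"x": -0.37, "y": 0, "z": 0, "wx": 0, "wy": 0, "wz": 0}
    - {"x": -0.42, "y": 0, "z": 0, "wx": 0, "wy": 0, "wz": 0}
    - {"x": -0.47, "y": 0, "z": 0, "wx": 0, "wy": 0, "wz": 0}
    - {"x": -0.51, "y": 0, "z": 0, "wx": 0, "wy": 0, "wz": 0}
    - {"x": -0.55, "y": 0, "z": 0, "wx": 0, "wy": 0, "wz": 0}

```text
time_s: 16.03
tcp_pos: [0.5098, -0.0267, 0.0648]
ee_rot: [[-0.442, 0.897, -0.0], [0.897, 0.442, 0.001], [0.001, 0.0, -1.0]]
ft_force: [-4.0, 5.4, 5.9]
finger_gap: 0.007
grasp_force: 3.7
```

send_rows:
  moves:
    - {"x": -0.04, "y": 0, "z": 0, "wx": 0, "wy": 0, "wz": 0}
    - {"x": -0.08, "y": 0, "z": 0, "wx": 0, "wy": 0, "wz": 0}
    - {"x": -0.12, "y": 0, "z": 0, "wx": 0, "wy": 0, "wz": 0}
    - {"x": -0.16, "y": 0, "z": 0, "wx": 0, "wy": 0, "wz": 0}
    - {"x": -0.2, "y": 0, "z": 0, "wx": 0, "wy": 0, "wz": 0}
    - {"x": -0.24, "y": 0, "z": 0, "wx": 0, "wy": 0, "wz": 0}
    - {"x": -0.28, "y": 0, "z": 0, "wx": 0, "wy": 0, "wz": 0}
    - {"x": -0.31, "y": 0, "z": 0, "wx": 0, "wy": 0, "wz": 0}
    - {"x": -0.335, "y": 0, "z": 0, "wx": 0, "wy": 0, "wz": 0}
    - {"x": -0.355, "y": 0, "z": 0, "wx": 0, "wy": 0, "wz": 0}
    - {"x": -0.37, "y": 0, "z": 0, "wx": 0, "wy": 0, "wz": 0}
    - {"x": -0.385, "y": 0, "z": 0, "wx": 0, "wy": 0, "wz": 0}

```text
time_s: 17.03
tcp_pos: [0.5351, -0.0783, 0.0647]
ee_rot: [[-0.442, 0.897, -0.001], [0.897, 0.442, 0.001], [0.001, -0.0, -1.0]]
ft_force: [-4.7, 5.5, 5.7]
finger_gap: 0.01
grasp_force: 3.6
```

```bash
python3 - <<'E'
from h import *
t,f,s=cur();print(loc(t),t,f,s['time_s'],s['joint_pos'],s['ft_force'],s['ft_force'][:2]@X)
E
```

```text
[-0.05169672 -0.0005967 ] [ 0.53510801 -0.07829445  0.06469831] 26.231732421577792 17.0333 [ 32.09033496  29.78258506 -33.84518183 110.04739765  22.23527662
  46.79237543  12.47194575] [-4.71939621  5.48430386  5.6699317 ] -7.005742704637999
```

send_rows:
  moves:
    - {"x": -0.012, "y": 0, "z": 0, "wx": 0, "wy": 0, "wz": 0}
    - {"x": -0.024, "y": 0, "z": 0, "wx": 0, "wy": 0, "wz": 0}
    - {"x": -0.036, "y": 0, "z": 0, "wx": 0, "wy": 0, "wz": 0}
    - {"x": -0.046, "y": 0, "z": 0, "wx": 0, "wy": 0, "wz": 0}
    - {"x": -0.056, "y": 0, "z": 0, "wx": 0, "wy": 0, "wz": 0}
    - {"x": -0.066, "y": 0, "z": 0, "wx": 0, "wy": 0, "wz": 0}
    - {"x": -0.074, "y": 0, "z": 0, "wx": 0, "wy": 0, "wz": 0}
    - {"x": -0.082, "y": 0, "z": 0, "wx": 0, "wy": 0, "wz": 0}
    - {"x": -0.09, "y": 0, "z": 0, "wx": 0, "wy": 0, "wz": 0}
    - {"x": -0.096, "y": 0, "z": 0, "wx": 0, "wy": 0, "wz": 0}

```text
time_s: 17.87
tcp_pos: [0.5414, -0.0912, 0.0647]
ee_rot: [[-0.442, 0.897, -0.001], [0.897, 0.442, 0.001], [0.001, -0.0, -1.0]]
ft_force: [-5.4, 5.9, 6.2]
finger_gap: 0.004
grasp_force: 3.5
```

send_rows:
  moves:
    - {"x": -0.008, "y": 0, "z": 0, "wx": 0, "wy": 0, "wz": 0}
    - {"x": -0.016, "y": 0, "z": 0, "wx": 0, "wy": 0, "wz": 0}
    - {"x": -0.024, "y": 0, "z": 0, "wx": 0, "wy": 0, "wz": 0}

```text
time_s: 18.12
tcp_pos: [0.5426, -0.0936, 0.0647]
ee_rot: [[-0.442, 0.897, -0.002], [0.897, 0.442, 0.002], [0.002, -0.001, -1.0]]
ft_force: [-11.6, 15.1, 13.1]
finger_gap: 0.003
grasp_force: 8.9
```

send_rows:
  moves:
    - {"x": -0.006, "y": 0, "z": 0, "wx": 0, "wy": 0, "wz": 0}
    - {"x": -0.01, "y": 0, "z": 0, "wx": 0, "wy": 0, "wz": 0}
    - {"x": -0.01, "y": 0, "z": 0, "wx": 0, "wy": 0, "wz": 0}
    - {"x": -0.01, "y": 0, "z": 0, "wx": 0, "wy": 0, "wz": 0}

```text
time_s: 18.45
tcp_pos: [0.5426, -0.0936, 0.0647]
ee_rot: [[-0.443, 0.896, -0.003], [0.896, 0.443, 0.003], [0.004, -0.002, -1.0]]
ft_force: [-14.0, 16.1, 14.5]
finger_gap: 0.005
grasp_force: 10.4
```

It has stopped firmly at about 21 N. I'll back off, lift clear and check.

send_rows:
  moves:
    - {"x": 0.03, "y": 0, "z": 0, "wx": 0, "wy": 0, "wz": 0}
    - {"x": 0.15, "y": 0, "z": 0, "wx": 0, "wy": 0, "wz": 0}
    - {"x": 0.3, "y": 0, "z": -0.1, "wx": 0, "wy": 0, "wz": 0}
    - {"x": 0.5, "y": 0, "z": -0.3, "wx": 0, "wy": 0, "wz": 0}
    - {"x": 0.7, "y": 0, "z": -0.5, "wx": 0, "wy": 0, "wz": 0}
    - {"x": 0.9, "y": 0, "z": -0.7, "wx": 0, "wy": 0, "wz": 0}
    - {"x": 0.9, "y": 0, "z": -0.7, "wx": 0, "wy": 0, "wz": 0}
    - {"x": 0.9, "y": 0, "z": -0.7, "wx": 0, "wy": 0, "wz": 0}

```text
time_s: 19.12
tcp_pos: [0.485, 0.0256, 0.1713]
ee_rot: [[-0.443, 0.896, 0.004], [0.896, 0.443, -0.001], [-0.003, 0.003, -1.0]]
ft_force: [-0.9, -1.0, 0.2]
finger_gap: 0.006
grasp_force: 0.0
```

```bash
python3 - <<'E'
from h import *
t,f,s=cur();print(loc(t),t,s['time_s'],s['ft_force'])
p=robot.get_image("top");q=robot.get_image("scene")
a=cv2.resize(p['image'][80:230,190:420],None,fx=3.2,fy=2,interpolation=2)[:, :736];b=cv2.resize(q['image'][130:280,130:360],None,fx=3.2,fy=2,interpolation=2)[:, :736]
m=robot.masks_of(p,"cabinet")[0]['region']
cv2.imwrite('pics/fin.png',np.vstack([a,b])[:,:,::-1])
for z,n,pp in((.074,'top',p),(.074,'scene',q)):
    for k in robot.recognise(pp,"drawer_pull")[:1]:print(n,k,loc(atz(pp,k['centre'],z)))
for d in (.17,.18,.19,.195,.2,.204,.21):
    bm=boxmask(p,(O[0],O[1],A),[(0,.228,-.11,.11,0,.084),(-.228+d,-.212+d,-.11,.11,.012,.083)]);print(d,round((bm&m).sum()/(bm|m).sum(),4))
print(proj(p,wor(-.024,-.11,.082)),proj(p,wor(-.024,.11,.082)),proj(p,wor(0,-.11,.084)))
E
```

```text
[-0.16701642  0.00039906] [0.48501461 0.02558181 0.17125033] 19.1167 [-0.89784242 -1.01939221  0.1506949 ]
top {'centre': [142.9, 298.3], 'confidence': 0.58} [-0.01232741  0.00252092]
scene {'centre': [182.9, 265.1], 'confidence': 0.64} [-0.05926587 -0.01509534]
0.17 0.8343
0.18 0.8341
0.19 0.8753
0.195 0.9083
0.2 0.9257
0.204 0.9427
0.21 0.9597
[184.2131889  314.47239161] [106.75994229 275.74287591] [179.97690785 323.12171302]
```

View pics/fin.png

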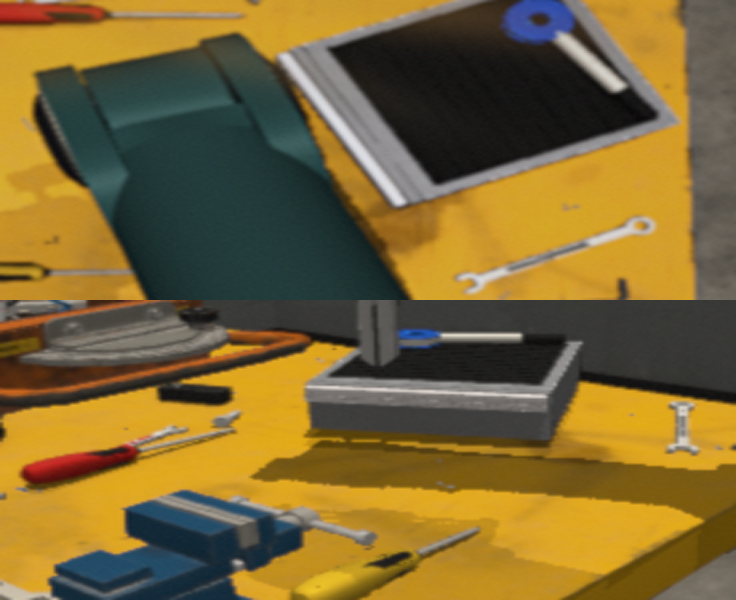

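Top and scene views show the drawer fully shut: the pull sits flush along the cabinet front at about (285,60)–(400,205), and the other tools haven't moved. The arm is clear of everything.

```bash
python3 -c "
from bench import robot
print(robot.sign_off())"
```

```text
the job is handed in; nothing more can be done
None
```

The ratchet lies flat in its bay, the drawer was released with the lever held down and pushed gently home to its stop, and the other tools weren't touched; I handed the job in at about 19 s, and no verdict came back.

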